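# Park the sprung pusher of the cork feeder and load a cork

## Robot

A 6-joint arm with a two-finger parallel gripper is mounted at the origin on the work surface. World frame = base frame: x ahead of the robot, y to its left, z up, the work surface at z = 0. Lengths are in m, angles in degrees, forces in N, time in s.
With the tool pointing down it reaches from about 0.325 to 0.9 m from the base axis. Payload 6.1 kg.
Tool frame: the origin (TCP) lies midway between the tips of the shut fingers; the grasp point (between the pads) lies 19 mm behind it; z points along the fingers, y is the line along which they close (so a half turn about z gives the same grasp; the last joint's range is limited). The gripper opens to 87 mm and grips with 3 to 60 N. Pads are 19 mm wide; open, the fingers measure 117 mm over their backs; the gripper's body (75 mm by 190 mm) begins 51 mm behind the grasp point.
Start: joints at [-74.318, 12.628, 87.462, -0, 79.91, -7.225], TCP at [0.243, -0.576, 0.223] pointing down, gripper open.
Joint ranges: [-170.65, 170.65], [-52.31, 119.04], [5.05, 147.46], [-71.25, 251.25], [11.57, 151.72], [-153.62, 153.62]. Speed limits (degrees/s): [147.25, 147.25, 172.46, 180, 180, 180].

## Interface

Orientations are given as [roll, pitch, yaw] about the fixed x, y, z axes, in that order (R = Rz(yaw) Ry(pitch) Rx(roll)).
In Python, from rig import manip gives the robot as it stands.
- The arm moves only by the tool drive_tool, never from a script. Its argument "increments" is a list of rows, each an object of numbers: "x", "y", "z": the shift along the tool's x, y, z in m; "twist": the turn about the tool's z in rad; "fingers": the opening in per cent of the stroke, from 0 (shut) to 100 (fully open). In form: [{"x": .., "y": .., "z": .., "twist": .., "fingers": ..}, ...]. A call has exactly 10 rows; each row is the pose to reach, as a shift and turn from the pose commanded when the call began, along the tool's axes at that moment; what a row does not reach only later rows make up. A row lasts 1/12 s, in which the tool goes at most 41.7 mm and 7.16 degrees, less where a joint would pass 70% of its speed; a pose out of reach is approached as far as the arm can. A call with a gripper value outside its range is refused whole. The fingers move at their own pace and stop on an object; "squeeze" is the grip in N (left out, the last holds). Time passes only in rows, so rows that repeat a pose let the fingers close, or fill a call up. It gives the time, the measured TCP pose, the force, the opening and the grip force at its end, in the units of the state.
- manip.get_state(): the state, without advancing time (a new reading comes with each control period).
- manip.capture(name): name is "scene" or "top" or "wrist"; returns a dict with "image" (480x640x3 uint8, blue, green, red), "fx", "fy", "cx", "cy" (pixels), "T" (4x4, takes a point from camera to world coordinates); the wrist camera has in their place "mount" (4x4, takes a point from camera to tool coordinates, whose origin is the TCP and whose axes are the flange's). Camera axes: x right, y up, looking along -z (the intrinsics and any distortion apply to the point x, -y, -z); pixel columns grow to the right and rows downward; lengths in m; the calibration is good to about 2 mm. A picture is of the moment at which its call begins: read the wrist's pose just before it. There is no depth.
- manip.sign_off(): hands the job in; it is judged then, once.
The state is a dict: "t": time; "joint_pos": joint angles; "joint_velocities": joint speeds; "tau": joint torques, N m; "position": TCP position; "orientation": TCP orientation; "ft_force": force on the tool from outside, world axes, zero at the start; "moment": the same for the moment, N m; "gripper_width": finger opening in m; "finger_force": force on a finger pad.
Only numpy, scipy, OpenCV 4.12 (cv2) and the standard library are available. Lean on these libraries where they do the work, as an engineer would, in place of code of your own. Each camera call takes 0.05 s, during which the arm holds its last target. There are 200 camera calls.

## Task

Get the cork feeder ready for filling: draw its red knob along the slot against the spring, move it sideways into the holding notch and let go, so that the pusher stays parked by itself. Then stand the new straight-sided cork upright in the tray, in the space the pusher has cleared, leaving the pusher parked.

Things in the scene. Friction and masses are not known exactly. Their poses are not given: they have to be found in the camera images.
- feeder: Cork feeder, fixed, may stand turned. Axes: y = the way the knob is drawn, x = away from the robot's side, z up. At -x an aluminium plate with a black L-shaped slot (top 30 mm up), at +x a tray: 54 mm wide inside, floor 6 mm up, green edges 12 mm up. The pusher, an upright steel plate across the tray (top 48 mm up), moves along y with the knob. Origin on the table; heights above the table.
- bed (a point): Loading place: on the tray floor, 35 mm along x and -71 mm along y from the feeder's origin, with its axes. Middle of the space left free by the parked pusher, which runs 56 mm to -y (low green end edge) and 50 mm or more to +y. Before parking the pusher stands in that space, 38 mm to -y.
- knob_mid (a point): Middle of the upright round red knob, 24 mm across, 40 mm high, 66 mm up; below it a block (top 46 mm up). It only slides level. Start: x -30, y -110 mm from the feeder's origin. Draw it 0 to 135 mm to +y; spring 4 N rising to 7 N, snaps back. From 100 to 135 mm it also moves up to 34 mm to -x (1 N), into the notch. Let go 12 to 34 mm in, it springs to the notch's shoulder at 100 mm and stays.
- cork_mid (a point): Middle, half-way up, of the new cork: loose, light tan, straight-sided cylinder standing on the table, 34 mm diameter, 56 mm high, 22 g; z along the cork, up. Bystanders near it: two darker brown used corks of mushroom shape and a white plastic stopper with a wider head.

How it is judged:
By the outcome, as a careful person would: the job done as asked, in the order asked, and still so for the second after the job is handed in, with the robot touching nothing.
It also fails if it takes over 64 s, if anything falls off the work surface, if the arm or the gripper's body presses on something with over 40 N, if the wrist force passes 120 N, or if a joint passes its speed limit or range.

## Working session

There is one attempt and no reset: what is moved stays moved. The work goes in short steps, Python scripts to look and compute and a tool call to move; the robot and the scene stay as the last step left them, time stands still between calls to the robot, and variables do not carry over. Pictures are saved under pics/ and viewed, at most 10 in all, crops included, and the job is handed in when it is done.

Besides the shell and the picture viewer there is one more tool, called after "Emit:" by a JSON object that holds its "method" and its "body". drive_tool: Moves the arm, as the interface text tells. Its arguments: {"type":"object","properties":{"increments":{"type":"array"},"squeeze":{"type":"number"}},"required":["increments"]}

```bash
mkdir -p pics; ls; python3 - <<'E'
from rig import manip
import cv2,numpy as np
s=manip.get_state();print(s)
for n in("scene","top"):
    c=manip.capture(n);cv2.imwrite(f"pics/{n}0.png",c["image"]);np.savez(f"pics/{n}0.npz",**c)
    print(n,{k:np.round(v,4).tolist() if k=="T" else v for k,v in c.items() if k!="image"})
E
```

```text
pics
{'t': 0.0, 'joint_pos': array([-7.43166203e+01,  1.26760521e+01,  8.75267789e+01, -1.31175857e-03,
        7.99092443e+01, -7.22516898e+00]), 'joint_velocities': array([-0.06754497, -0.05979083, -0.02816482,  0.00613432,  0.02362835,
        0.11229203]), 'tau': array([ 6.17128620e-06, -4.94616187e+01, -3.87373817e+01,  7.01065664e-02,
        5.71145257e-02, -1.31966490e-04]), 'position': array([ 0.24310539, -0.57510235,  0.22141912]), 'orientation': array([-1.79888652e+02, -1.28148245e-02,  2.29087673e+01]), 'ft_force': array([-0.19365231,  0.26080886, -0.36354229]), 'moment': array([ 0.05731553, -0.01315065,  0.05105411]), 'finger_force': 0.0, 'gripper_width': 0.08703174201055616}
scene {'fx': 619.6120453974003, 'fy': 619.6120453974003, 'cx': 316.13759391436116, 'cy': 235.26270229674552, 'T': [[0.4889, -0.742, 0.4587, 0.9485], [0.8723, 0.4192, -0.2516, -0.2213], [-0.0056, 0.5231, 0.8522, 0.8153], [0.0, 0.0, 0.0, 1.0]]}
top {'fx': 433.84965548989135, 'fy': 433.84965548989135, 'cx': 320.2787224667112, 'cy': 236.81541889605364, 'T': [[0.0255, 0.9879, -0.1527, 0.461], [-0.9989, 0.0193, -0.0419, -0.0231], [-0.0385, 0.1536, 0.9874, 0.7071], [0.0, 0.0, 0.0, 1.0]]}
```

View pics/top0.png

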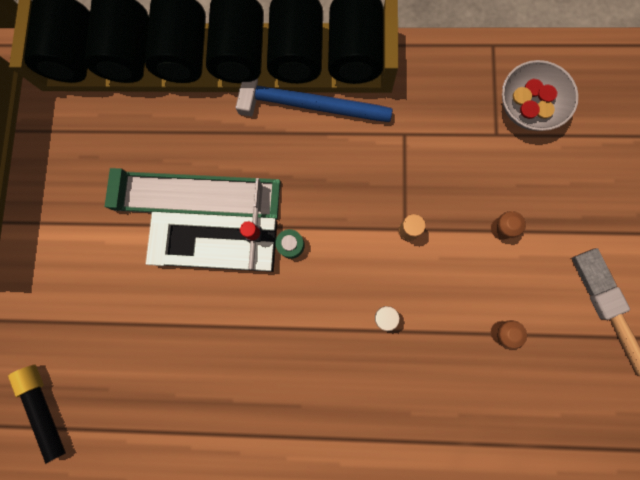

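View pics/scene0.png

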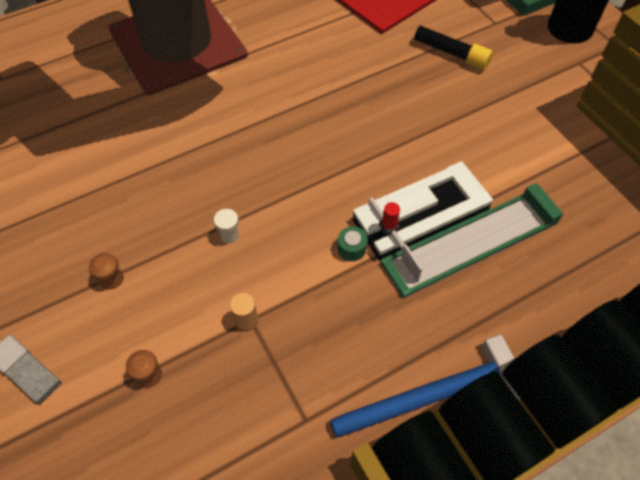

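The top view shows the knob at (248,230), the tan cork at (414,225), the stopper at (388,319) and the brown corks at (511,225) and (512,334). The slot runs left, which is world +y, and the notch points down, which is world -x. A round green object stands at (290,243). The scene view agrees: knob (391,215), cork (243,311).

```bash
cat > h.py <<'E'
import cv2,numpy as np
def ray(c,px):
    d=np.array([(px[0]-c["cx"])/c["fx"],-(px[1]-c["cy"])/c["fy"],-1.]);T=c["T"];return T[:3,3],T[:3,:3]@d
def onz(c,px,z):
    o,d=ray(c,px);return o+d*(z-o[2])/d[2]
def tri(c1,p1,c2,p2):
    A=np.zeros((3,3));b=np.zeros(3);L=[]
    for c,p in((c1,p1),(c2,p2)):
        o,d=ray(c,p);d=d/np.linalg.norm(d);P=np.eye(3)-np.outer(d,d);A+=P;b+=P@o;L.append((P,o))
    x=np.linalg.solve(A,b);return x,[np.linalg.norm(P@(x-o)) for P,o in L]
def blob(c,lo,hi,box):
    h=cv2.cvtColor(c["image"],cv2.COLOR_BGR2HSV);m=cv2.inRange(h,np.array(lo),np.array(hi))
    k=np.zeros_like(m);x0,y0,x1,y1=box;k[y0:y1,x0:x1]=m[y0:y1,x0:x1]
    q=cv2.findContours(k,cv2.RETR_EXTERNAL,cv2.CHAIN_APPROX_NONE)[0];q=max(q,key=cv2.contourArea)
    return q.reshape(-1,2),k
def cen(q):
    m=cv2.moments(q.reshape(-1,1,2));return m["m10"]/m["m00"],m["m01"]/m["m00"]
E
python3 - <<'E'
from h import *
t=dict(np.load("pics/top0.npz"));s=dict(np.load("pics/scene0.npz"))
R=((0,180,90),(6,255,255))
a,_=blob(t,*R,(225,205,270,250));b,_=blob(s,*R,(370,190,420,240))
print("knob",cen(a),cen(b),tri(t,cen(a),s,cen(b)),cv2.boundingRect(a),cv2.boundingRect(b))
C=((10,90,150),(25,200,255))
for n,c,bx in(("t",t,(395,205,440,250)),("s",s,(220,285,270,340))):
    h=cv2.cvtColor(c["image"],cv2.COLOR_BGR2HSV)
    q,_=blob(c,(12,60,190),(25,200,255),bx);print(n,cen(q),cv2.boundingRect(q),cv2.minEnclosingCircle(q),onz(c,cen(q),.056))
print([cv2.cvtColor(s["image"],cv2.COLOR_BGR2HSV)[y,243].tolist() for y in range(290,335,4)])
print([cv2.cvtColor(t["image"],cv2.COLOR_BGR2HSV)[225,x].tolist() for x in range(396,432,3)])
# feeder direction: tray green, slot black
g,k=blob(t,(60,80,30),(95,255,255),(100,165,285,222))
r=cv2.minAreaRect(g);print("green",r)
bx=cv2.boxPoints(r);W=[onz(t,p,.012) for p in bx];print(np.round(W,4).tolist())
h=cv2.cvtColor(t["image"],cv2.COLOR_BGR2HSV)
m=cv2.inRange(h,(0,0,170),(180,60,255));m[:210]=0;m[275:]=0;m[:,:140]=0;m[:,280:]=0
q=max(cv2.findContours(m,0,1)[0],key=cv2.contourArea);r=cv2.minAreaRect(q);print("plate",r);W=[onz(t,p,.03) for p in cv2.boxPoints(r)];print(np.round(W,4).tolist())
# long edges of the plate/tray by line fit: lowest white per column, highest green per column
def fit(mask,cols,top,z):
    P=[]
    for x in cols:
        y=np.flatnonzero(mask[:,x])
        if len(y):P.append(onz(t,(x,y[0]-.5 if top else y[-1]+.5),z)[:2])
    v=cv2.fitLine(np.float32(P),cv2.DIST_HUBER,0,1e-3,1e-3).ravel();v=v*np.sign(v[1]);print("yaw",np.degrees(np.arctan2(-v[0],v[1])),v[2:]*np.sign(v[3]))
fit(m,range(160,245),False,.03);fit(m,range(160,245),True,.03)
fit(k,range(130,245),True,.012);fit(k,range(160,245),False,.012)
from rig import manip
p=manip.get_state();print(p["position"],p["orientation"])
c=t["image"][150:290,90:320];d=s["image"][150:310,330:570]
cv2.imwrite("pics/crop.png",np.vstack([cv2.resize(c,(460,280),interpolation=2),cv2.resize(d,(460,306),interpolation=2)]))
E
```

```text
knob (247.55897435897433, 229.18666666666664) (392.2100089365504, 212.7721179624665) (array([0.56865479, 0.11295095, 0.07071711]), [np.float64(0.00040050872822990736), np.float64(0.00040050872822988877)]) (240, 222, 16, 15) (385, 203, 14, 25)
t (413.88244514106583, 224.48328108672933) (404, 214, 21, 21) ((413.98638916015625, 224.37937927246094), 10.62255573272705) [ 0.58330102 -0.136736    0.056     ]
s (246.74871547848426, 299.9094412331407) (220, 285, 50, 36) ((244.5, 302.5), 30.108238220214844) [ 0.58322926 -0.1289859   0.056     ]
[[13, 159, 194], [16, 151, 228], [16, 149, 231], [16, 149, 231], [16, 153, 229], [16, 149, 231], [15, 153, 206], [15, 163, 103], [15, 158, 103], [13, 154, 103], [14, 168, 97], [13, 162, 157]]
[[12, 155, 145], [12, 157, 145], [13, 151, 118], [15, 140, 227], [15, 141, 226], [14, 142, 225], [15, 144, 222], [15, 144, 223], [14, 145, 220], [14, 145, 220], [11, 155, 146], [11, 156, 144]]
green ((113.4941635131836, 188.29229736328125), (12.263208389282227, 39.72732925415039), 7.853313446044922)
[[0.6116, 0.3685, 0.012], [0.68, 0.3662, 0.012], [0.6773, 0.3449, 0.012], [0.6091, 0.3475, 0.012]]
plate ((200.56698608398438, 236.9594268798828), (107.11619567871094, 58.5968132019043), 2.4895527362823486)
[[0.5166, 0.2822, 0.03], [0.6119, 0.2864, 0.03], [0.6071, 0.1111, 0.03], [0.5131, 0.1105, 0.03]]
yaw -2.1923585 [0.51505977 0.17503172]
yaw 3.942635 [0.60424465 0.1950705 ]
yaw -2.1100411 [0.6685127  0.23331504]
yaw -2.1579957 [0.6045603  0.20335393]
[ 0.2430935  -0.57518319  0.22153063] [-1.79899267e+02 -1.22477563e-02  2.29041233e+01]
```

View pics/crop.png

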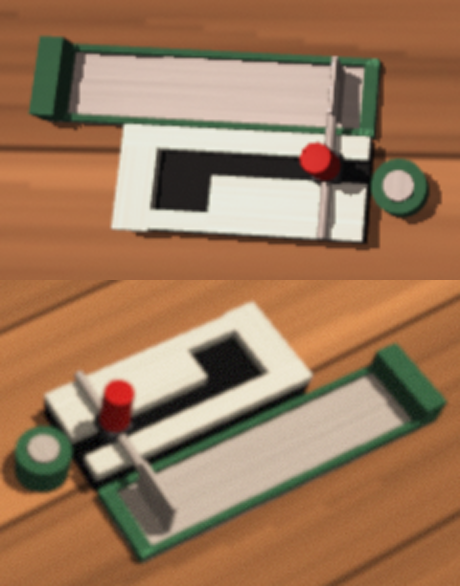

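Feeder yaw is about -2.15° and the knob is at (0.5685, 0.113). That puts the feeder origin at about (0.603, 0.222), the bed at about (0.635, 0.150) and the cork at about (0.583, -0.137). I'm moving towards the knob and turning the tool to the feeder axes.

Emit:
{"method": "drive_tool", "body": {"increments": [{"x":0.028,"y":-0.025,"z":0,"twist":0.044,"fingers":100},{"x":0.056,"y":-0.05,"z":0,"twist":0.088,"fingers":90},{"x":0.084,"y":-0.075,"z":0,"twist":0.132,"fingers":80},{"x":0.112,"y":-0.1,"z":0,"twist":0.176,"fingers":70},{"x":0.14,"y":-0.125,"z":0,"twist":0.22,"fingers":60},{"x":0.168,"y":-0.15,"z":0,"twist":0.264,"fingers":60},{"x":0.196,"y":-0.175,"z":0,"twist":0.308,"fingers":60},{"x":0.224,"y":-0.2,"z":0,"twist":0.352,"fingers":60},{"x":0.252,"y":-0.225,"z":0,"twist":0.396,"fingers":60},{"x":0.28,"y":-0.25,"z":0,"twist":0.437,"fingers":60}]}}

```text
t: 0.93
position: [0.404, -0.2345, 0.2223]
orientation: [-180.0, 0.0, -2.3]
ft_force: [0.3, 0.0, -0.7]
gripper_width: 0.0525
finger_force: 0.0
```

Emit:
{"method": "drive_tool", "body": {"increments": [{"x":0.017,"y":-0.038,"z":0,"twist":0},{"x":0.034,"y":-0.076,"z":0,"twist":0},{"x":0.051,"y":-0.114,"z":0,"twist":0},{"x":0.068,"y":-0.152,"z":0,"twist":0},{"x":0.085,"y":-0.19,"z":0,"twist":0},{"x":0.102,"y":-0.228,"z":0,"twist":0},{"x":0.119,"y":-0.266,"z":0,"twist":0},{"x":0.136,"y":-0.304,"z":0,"twist":0},{"x":0.151,"y":-0.338,"z":0,"twist":0},{"x":0.151,"y":-0.353,"z":0,"twist":0}]}}

```text
$.increments[0]: bad value
```

```bash
cat >> h.py <<'E'
from scipy.spatial.transform import Rotation as Ro
def wrist(manip):
    s=manip.get_state();c=manip.capture("wrist");T=np.eye(4);T[:3,:3]=Ro.from_euler("xyz",s["orientation"],degrees=True).as_matrix();T[:3,3]=s["position"]
    c["T"]=T@c["mount"];return s,c
E
python3 - <<'E'
from h import *
from rig import manip
s,c=wrist(manip);print(s["t"],s["position"],s["orientation"],s["gripper_width"],[k for k in c],np.round(c["mount"],3).tolist())
cv2.imwrite("pics/w1.png",c["image"]);np.savez("pics/w1.npz",**c)
E
```

```text
0.9333 [ 0.40403837 -0.23454553  0.2222518 ] [-1.79985599e+02  1.20458101e-02 -2.27749063e+00] 0.05249755908540138 ['image', 'fx', 'fy', 'cx', 'cy', 'mount', 'T'] [[-0.001, 0.968, 0.25, 0.068], [1.0, 0.001, -0.0, -0.002], [-0.0, 0.25, -0.968, -0.162], [0.0, 0.0, 0.0, 1.0]]
```

View pics/w1.png

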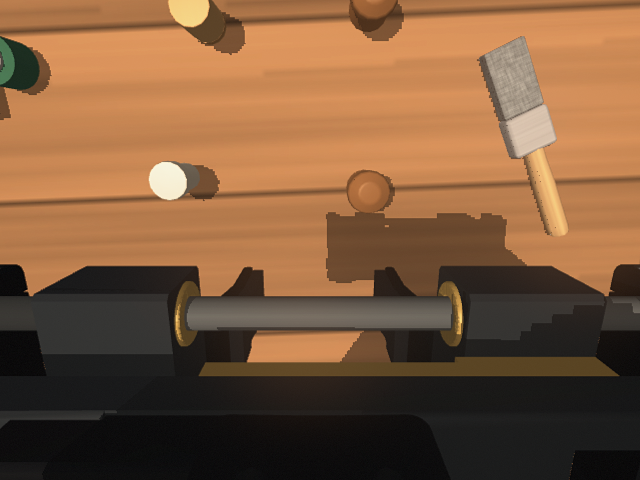

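The call was refused because the rows lacked a "fingers" value. The wrist picture, taken short of the knob, shows the white stopper at (168,181) and the tan cork at the top edge, (190,8).

Emit:
{"method": "drive_tool", "body": {"increments": [{"x":0.017,"y":-0.038,"z":0,"twist":0,"fingers":60},{"x":0.034,"y":-0.076,"z":0,"twist":0,"fingers":60},{"x":0.051,"y":-0.114,"z":0,"twist":0,"fingers":60},{"x":0.068,"y":-0.152,"z":0,"twist":0,"fingers":60},{"x":0.085,"y":-0.19,"z":0,"twist":0,"fingers":60},{"x":0.102,"y":-0.228,"z":0,"twist":0,"fingers":60},{"x":0.119,"y":-0.266,"z":0,"twist":0,"fingers":60},{"x":0.136,"y":-0.304,"z":0,"twist":0,"fingers":60},{"x":0.151,"y":-0.338,"z":0,"twist":0,"fingers":60},{"x":0.151,"y":-0.353,"z":0,"twist":0,"fingers":60}]}}

```text
t: 1.82
position: [0.5693, 0.1146, 0.2219]
orientation: [-179.9, -0.0, -2.0]
ft_force: [-0.9, -0.2, -0.5]
gripper_width: 0.0521
finger_force: 0.0
```

```bash
python3 - <<'E'
from h import *
from rig import manip
s,c=wrist(manip);print(s["t"],s["position"],s["orientation"])
q,_=blob(c,(0,180,60),(6,255,255),(0,0,640,480))
print(cen(q),cv2.boundingRect(q),onz(c,cen(q),.066),onz(c,cen(q),.086))
cv2.imwrite("pics/w2.png",c["image"])
E
```

```text
1.8167 [0.56933822 0.11455839 0.22188736] [-1.79918664e+02 -1.35306532e-02 -1.95934958e+00]
(323.3107344632768, 218.40819209039546) (313, 214, 21, 9) [0.57058009 0.11182166 0.066     ] [0.57475048 0.11193111 0.086     ]
```

View pics/w2.png

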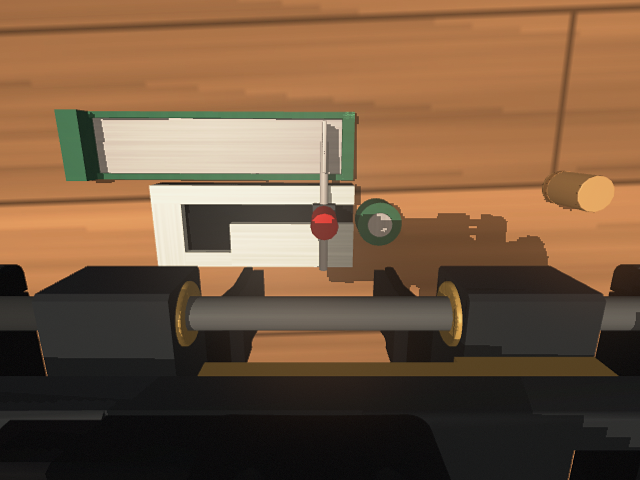

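The knob top is at about (323,222) and the round green piece at (379,222), roughly 50 mm to -y of it. I'll check that piece's height before lowering the fingers.

```bash
python3 - <<'E'
from h import *
t=dict(np.load("pics/top0.npz"));s=dict(np.load("pics/scene0.npz"))
L=((0,0,120),(180,70,255))
a,_=blob(t,*L,(280,232,300,254));b,_=blob(s,*L,(338,228,366,252))
print(cen(a),cen(b),tri(t,cen(a),s,cen(b)))
g,_=blob(t,(60,60,20),(95,255,255),(276,225,310,262));print(cv2.boundingRect(g),[onz(t,(x,243),.04) for x in (276,304)])
E
```

```text
(288.4117091595845, 242.219074598678) (352.5128865979381, 237.0541237113402) (array([0.555818  , 0.05566617, 0.03120818]), [np.float64(9.170171948174592e-05), np.float64(9.170171948169222e-05)])
(276, 230, 27, 28) [array([0.55299723, 0.07411062, 0.04      ]), array([0.55387871, 0.03034252, 0.04      ])]
```

The piece is only about 32 mm tall, so the fingers clear it with tips at 53 mm. Descending.

Emit:
{"method": "drive_tool", "body": {"increments": [{"x":-0.001,"y":0.002,"z":0.03,"twist":0,"fingers":55},{"x":-0.001,"y":0.002,"z":0.06,"twist":0,"fingers":55},{"x":-0.001,"y":0.002,"z":0.09,"twist":0,"fingers":55},{"x":-0.001,"y":0.002,"z":0.115,"twist":0,"fingers":55},{"x":-0.001,"y":0.002,"z":0.135,"twist":0,"fingers":55},{"x":-0.001,"y":0.002,"z":0.15,"twist":0,"fingers":55},{"x":-0.001,"y":0.002,"z":0.16,"twist":0,"fingers":55},{"x":-0.001,"y":0.002,"z":0.168,"twist":0,"fingers":55},{"x":-0.001,"y":0.002,"z":0.168,"twist":0,"fingers":55},{"x":-0.001,"y":0.002,"z":0.168,"twist":0,"fingers":55}]}}

```text
t: 2.7
position: [0.567, 0.1085, 0.0548]
orientation: [180.0, -0.0, -2.1]
ft_force: [0.2, -0.5, 0.6]
gripper_width: 0.0483
finger_force: 0.0
```

Emit:
{"method": "drive_tool", "body": {"increments": [{"x":0,"y":0,"z":0,"twist":0,"fingers":15},{"x":0,"y":0,"z":0,"twist":0,"fingers":15},{"x":0,"y":0,"z":0,"twist":0,"fingers":15},{"x":0,"y":0,"z":0,"twist":0,"fingers":15},{"x":0,"y":0,"z":0,"twist":0,"fingers":15},{"x":0,"y":0,"z":0,"twist":0,"fingers":15},{"x":0,"y":0,"z":0,"twist":0,"fingers":15},{"x":0,"y":0,"z":0,"twist":0,"fingers":15},{"x":0,"y":0,"z":0,"twist":0,"fingers":15},{"x":0,"y":0,"z":0,"twist":0,"fingers":15}], "squeeze": 20}}

```text
t: 3.53
position: [0.5673, 0.1098, 0.0552]
orientation: [-179.9, -0.1, -2.1]
ft_force: [0.2, 4.8, 3.0]
gripper_width: 0.0232
finger_force: 20.0
```

Gripped at 23 mm. Drawing the knob 118 mm along the slot.

Emit:
{"method": "drive_tool", "body": {"increments": [{"x":0,"y":-0.01,"z":0,"twist":0,"fingers":15},{"x":0,"y":-0.023,"z":0,"twist":0,"fingers":15},{"x":0,"y":-0.037,"z":0,"twist":0,"fingers":15},{"x":0,"y":-0.051,"z":0,"twist":0,"fingers":15},{"x":0,"y":-0.065,"z":0,"twist":0,"fingers":15},{"x":0,"y":-0.079,"z":0,"twist":0,"fingers":15},{"x":0,"y":-0.093,"z":0,"twist":0,"fingers":15},{"x":0,"y":-0.106,"z":0,"twist":0,"fingers":15},{"x":0,"y":-0.118,"z":0,"twist":0,"fingers":15},{"x":0,"y":-0.118,"z":0,"twist":0,"fingers":15}], "squeeze": 30}}

```text
t: 4.37
position: [0.5717, 0.2272, 0.0552]
orientation: [179.9, -0.1, -2.0]
ft_force: [-0.6, -6.0, 7.6]
gripper_width: 0.023
finger_force: 30.0
```

Emit:
{"method": "drive_tool", "body": {"increments": [{"x":-0.003,"y":0,"z":0,"twist":0,"fingers":15},{"x":-0.006,"y":0,"z":0,"twist":0,"fingers":15},{"x":-0.01,"y":0,"z":0,"twist":0,"fingers":15},{"x":-0.014,"y":0,"z":0,"twist":0,"fingers":15},{"x":-0.018,"y":0,"z":0,"twist":0,"fingers":15},{"x":-0.022,"y":0,"z":0,"twist":0,"fingers":15},{"x":-0.025,"y":0,"z":0,"twist":0,"fingers":15},{"x":-0.026,"y":0,"z":0,"twist":0,"fingers":15},{"x":-0.026,"y":0,"z":0,"twist":0,"fingers":15},{"x":-0.026,"y":0,"z":0,"twist":0,"fingers":15}]}}

```text
t: 5.2
position: [0.5458, 0.226, 0.0552]
orientation: [179.8, -0.1, -2.1]
ft_force: [-1.3, -6.3, 6.5]
gripper_width: 0.0231
finger_force: 30.0
```

Knob is 26 mm into the notch. Easing it back to the shoulder, then opening.

Emit:
{"method": "drive_tool", "body": {"increments": [{"x":0,"y":0.004,"z":0,"twist":0,"fingers":15},{"x":0,"y":0.008,"z":0,"twist":0,"fingers":15},{"x":0,"y":0.012,"z":0,"twist":0,"fingers":15},{"x":0,"y":0.015,"z":0,"twist":0,"fingers":15},{"x":0,"y":0.017,"z":0,"twist":0,"fingers":15},{"x":0,"y":0.017,"z":0,"twist":0,"fingers":15},{"x":0,"y":0.017,"z":0,"twist":0,"fingers":55},{"x":0,"y":0.017,"z":0,"twist":0,"fingers":55},{"x":0,"y":0.017,"z":0,"twist":0,"fingers":55},{"x":0,"y":0.017,"z":0,"twist":0,"fingers":55}]}}

```text
t: 6.03
position: [0.5439, 0.2106, 0.0538]
orientation: [180.0, 0.1, -2.1]
ft_force: [-0.3, -0.4, -1.0]
gripper_width: 0.0421
finger_force: 0.0
```

Emit:
{"method": "drive_tool", "body": {"increments": [{"x":0,"y":0,"z":0,"twist":0,"fingers":55},{"x":0,"y":0,"z":0,"twist":0,"fingers":55},{"x":0,"y":0,"z":-0.01,"twist":0,"fingers":55},{"x":0,"y":0,"z":-0.025,"twist":0,"fingers":55},{"x":0,"y":0,"z":-0.045,"twist":0,"fingers":55},{"x":0,"y":0,"z":-0.07,"twist":0,"fingers":55},{"x":0,"y":0,"z":-0.1,"twist":0,"fingers":55},{"x":0,"y":0,"z":-0.13,"twist":0,"fingers":55},{"x":0,"y":0,"z":-0.16,"twist":0,"fingers":55},{"x":0,"y":0,"z":-0.165,"twist":0,"fingers":55}]}}

```text
t: 6.87
position: [0.5477, 0.2114, 0.2272]
orientation: [-179.8, -0.6, -2.1]
ft_force: [1.0, 0.5, 0.9]
gripper_width: 0.0478
finger_force: 0.0
```

```bash
python3 - <<'E'
from h import *
from rig import manip
s=manip.get_state();print(s["t"],s["position"],s["orientation"],s["gripper_width"])
c=manip.capture("scene");np.savez("pics/s3.npz",**c)
b,_=blob(c,(0,180,90),(6,255,255),(370,120,520,240));print(cen(b),onz(c,cen(b),.0707))
cv2.imwrite("pics/s3.png",c["image"])
E
```

```text
6.8667 [0.54766996 0.21142496 0.22723116] [-179.83904364   -0.58084954   -2.12646745] 0.04782711286214668
(439.73558648111333, 176.41020543406228) [0.54865882 0.20990148 0.0707    ]
```

View pics/s3.png

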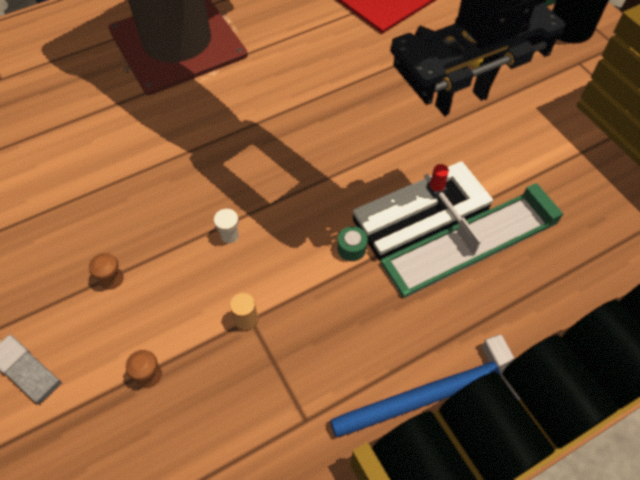

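The knob sits at (440,177), which is world (0.549, 0.210), held in the notch with the pusher clear of the bed. Going above the cork with the fingers opening.

Emit:
{"method": "drive_tool", "body": {"increments": [{"x":0.005,"y":0.036,"z":0,"twist":0,"fingers":80},{"x":0.01,"y":0.074,"z":0,"twist":0,"fingers":80},{"x":0.016,"y":0.112,"z":0,"twist":0,"fingers":80},{"x":0.021,"y":0.15,"z":0,"twist":0,"fingers":80},{"x":0.026,"y":0.188,"z":0,"twist":0,"fingers":80},{"x":0.031,"y":0.226,"z":0,"twist":0,"fingers":80},{"x":0.036,"y":0.264,"z":0,"twist":0,"fingers":80},{"x":0.042,"y":0.302,"z":0,"twist":0,"fingers":80},{"x":0.048,"y":0.335,"z":0,"twist":0,"fingers":80},{"x":0.048,"y":0.347,"z":0,"twist":0,"fingers":80}]}}

```text
t: 7.75
position: [0.5792, -0.1423, 0.2184]
orientation: [179.9, 0.1, -2.3]
ft_force: [-1.3, -0.4, 0.4]
gripper_width: 0.0695
finger_force: 0.0
```

```bash
python3 - <<'E'
from h import *
from rig import manip
s,c=wrist(manip);print(s["t"],s["position"],s["orientation"],s["gripper_width"])
cv2.imwrite("pics/w4.png",c["image"])
q,_=blob(c,(12,60,185),(25,180,255),(270,160,380,264))
print(cen(q),cv2.boundingRect(q),onz(c,cen(q),.056),onz(c,cen(q),.028))
E
```

```text
7.75 [ 0.57917244 -0.14232419  0.21836316] [ 1.79929815e+02  7.25181299e-02 -2.33371418e+00] 0.06950335393517881
(297.2079390973355, 233.11859706362154) (270, 197, 61, 67) [ 0.56594239 -0.12095471  0.056     ] [ 0.55894895 -0.11902286  0.028     ]
```

View pics/w4.png

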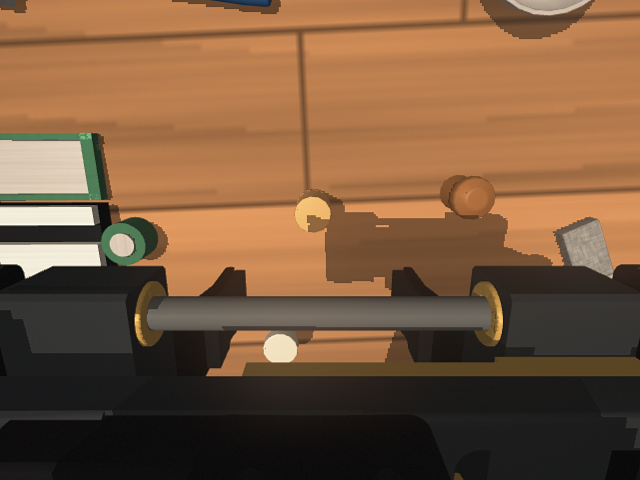

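The cork top is at (312,214), slightly left of the tool's centre line. Nothing stands close to it in y.

```bash
python3 - <<'E'
from h import *
from rig import manip
s,c=wrist(manip);p=onz(c,(312.5,214),.056);d=p-s["position"];R=Ro.from_euler("xyz",s["orientation"],degrees=True).as_matrix()
print(s["position"],p,R.T@d)
E
```

```text
[ 0.57881019 -0.14252697  0.21825473] [ 0.58283652 -0.13604537  0.056     ] [ 0.00405517 -0.00683286  0.1622396 ]
```

Emit:
{"method": "drive_tool", "body": {"increments": [{"x":0.004,"y":-0.006,"z":0.03,"twist":0,"fingers":80},{"x":0.004,"y":-0.006,"z":0.06,"twist":0,"fingers":80},{"x":0.004,"y":-0.006,"z":0.09,"twist":0,"fingers":80},{"x":0.004,"y":-0.006,"z":0.12,"twist":0,"fingers":80},{"x":0.004,"y":-0.006,"z":0.145,"twist":0,"fingers":80},{"x":0.004,"y":-0.006,"z":0.165,"twist":0,"fingers":80},{"x":0.004,"y":-0.006,"z":0.18,"twist":0,"fingers":80},{"x":0.004,"y":-0.006,"z":0.19,"twist":0,"fingers":80},{"x":0.004,"y":-0.006,"z":0.194,"twist":0,"fingers":80},{"x":0.004,"y":-0.006,"z":0.194,"twist":0,"fingers":80}]}}

```text
t: 8.68
position: [0.5831, -0.1308, 0.0245]
orientation: [-180.0, 0.1, -2.1]
ft_force: [0.3, -0.6, -0.3]
gripper_width: 0.0697
finger_force: 0.0
```

Emit:
{"method": "drive_tool", "body": {"increments": [{"x":0,"y":0,"z":0,"twist":0,"fingers":70},{"x":0,"y":0,"z":0,"twist":0,"fingers":60},{"x":0,"y":0,"z":0,"twist":0,"fingers":50},{"x":0,"y":0,"z":0,"twist":0,"fingers":45},{"x":0,"y":0,"z":0,"twist":0,"fingers":40},{"x":0,"y":0,"z":0,"twist":0,"fingers":35},{"x":0,"y":0,"z":0,"twist":0,"fingers":30},{"x":0,"y":0,"z":0,"twist":0,"fingers":30},{"x":0,"y":0,"z":0,"twist":0,"fingers":30},{"x":0,"y":0,"z":0,"twist":0,"fingers":30}], "squeeze": 10}}

```text
t: 9.52
position: [0.5841, -0.1323, 0.0259]
orientation: [180.0, -0.0, -2.1]
ft_force: [-1.0, -0.7, 4.0]
gripper_width: 0.0335
finger_force: 10.0
```

Cork held at 33.5 mm. Lifting it and carrying it to the bed.

Emit:
{"method": "drive_tool", "body": {"increments": [{"x":0,"y":0,"z":-0.01,"twist":0,"fingers":30},{"x":0,"y":0,"z":-0.03,"twist":0,"fingers":30},{"x":0,"y":0,"z":-0.055,"twist":0,"fingers":30},{"x":0,"y":0,"z":-0.08,"twist":0,"fingers":30},{"x":0.003,"y":-0.02,"z":-0.1,"twist":0,"fingers":30},{"x":0.007,"y":-0.05,"z":-0.1,"twist":0,"fingers":30},{"x":0.012,"y":-0.08,"z":-0.1,"twist":0,"fingers":30},{"x":0.016,"y":-0.11,"z":-0.1,"twist":0,"fingers":30},{"x":0.02,"y":-0.14,"z":-0.1,"twist":0,"fingers":30},{"x":0.024,"y":-0.17,"z":-0.1,"twist":0,"fingers":30}]}}

```text
t: 10.35
position: [0.6141, 0.0385, 0.1261]
orientation: [-180.0, -0.0, -2.1]
ft_force: [0.0, 0.3, -0.3]
gripper_width: 0.0336
finger_force: 10.0
```

Emit:
{"method": "drive_tool", "body": {"increments": [{"x":0.004,"y":-0.03,"z":0,"twist":0,"fingers":30},{"x":0.008,"y":-0.06,"z":0,"twist":0,"fingers":30},{"x":0.012,"y":-0.085,"z":0,"twist":0,"fingers":30},{"x":0.015,"y":-0.1,"z":0,"twist":0,"fingers":30},{"x":0.016,"y":-0.11,"z":0,"twist":0,"fingers":30},{"x":0.016,"y":-0.113,"z":0,"twist":0,"fingers":30},{"x":0.016,"y":-0.113,"z":0,"twist":0,"fingers":30},{"x":0.016,"y":-0.113,"z":0,"twist":0,"fingers":30},{"x":0.016,"y":-0.113,"z":0,"twist":0,"fingers":30},{"x":0.016,"y":-0.113,"z":0,"twist":0,"fingers":30}]}}

```text
t: 11.18
position: [0.6344, 0.148, 0.1256]
orientation: [180.0, 0.0, -2.2]
ft_force: [-0.8, -0.4, -0.7]
gripper_width: 0.0338
finger_force: 10.0
```

```bash
python3 - <<'E'
from h import *
from rig import manip
s,c=wrist(manip);print(s["t"],s["position"],s["orientation"],s["gripper_width"],s["finger_force"],s["ft_force"])
cv2.imwrite("pics/w5.png",c["image"])
E
```

```text
11.1833 [0.63438316 0.14795104 0.12556112] [ 1.79986840e+02  8.95280779e-03 -2.21943458e+00] 0.03383884479009661 9.999932383652776 [-0.81988925 -0.39863061 -0.70169516]
```

View pics/w5.png

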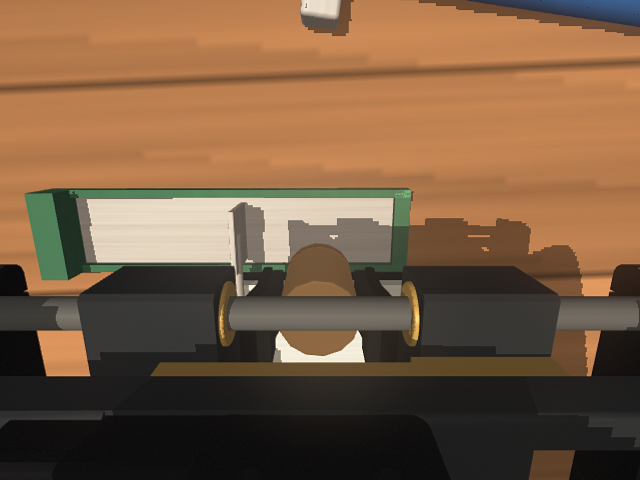

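The cork hangs upright between the fingers at column 320. The tray is free between the end edge (400) and the parked pusher (238). Lowering.

Emit:
{"method": "drive_tool", "body": {"increments": [{"x":0,"y":0,"z":0.015,"twist":0,"fingers":30},{"x":0,"y":0,"z":0.03,"twist":0,"fingers":30},{"x":0,"y":0,"z":0.045,"twist":0,"fingers":30},{"x":0,"y":0,"z":0.06,"twist":0,"fingers":30},{"x":0,"y":0,"z":0.07,"twist":0,"fingers":30},{"x":0,"y":0,"z":0.08,"twist":0,"fingers":30},{"x":0,"y":0,"z":0.087,"twist":0,"fingers":30},{"x":0,"y":0,"z":0.091,"twist":0,"fingers":30},{"x":0,"y":0,"z":0.093,"twist":0,"fingers":30},{"x":0,"y":0,"z":0.093,"twist":0,"fingers":30}]}}

```text
t: 12.07
position: [0.6345, 0.1493, 0.0326]
orientation: [-180.0, -0.0, -2.1]
ft_force: [-0.1, -0.4, -0.5]
gripper_width: 0.0339
finger_force: 10.0
```

Emit:
{"method": "drive_tool", "body": {"increments": [{"x":0,"y":0,"z":0.0005,"twist":0,"fingers":30},{"x":0,"y":0,"z":0.001,"twist":0,"fingers":30},{"x":0,"y":0,"z":0.001,"twist":0,"fingers":30},{"x":0,"y":0,"z":0.0015,"twist":0,"fingers":30},{"x":0,"y":0,"z":0.0015,"twist":0,"fingers":30},{"x":0,"y":0,"z":0.002,"twist":0,"fingers":30},{"x":0,"y":0,"z":0.002,"twist":0,"fingers":30},{"x":0,"y":0,"z":0.002,"twist":0,"fingers":30},{"x":0,"y":0,"z":0.002,"twist":0,"fingers":30},{"x":0,"y":0,"z":0.002,"twist":0,"fingers":30}]}}

```text
t: 12.9
position: [0.6349, 0.1493, 0.0319]
orientation: [-180.0, -0.1, -2.1]
ft_force: [-2.4, -0.9, 6.9]
gripper_width: 0.0336
finger_force: 10.0
```

Touching the floor with about 7 N. Opening slowly, then rising.

Emit:
{"method": "drive_tool", "body": {"increments": [{"x":0,"y":0,"z":-0.001,"twist":0,"fingers":36},{"x":0,"y":0,"z":-0.001,"twist":0,"fingers":40},{"x":0,"y":0,"z":-0.001,"twist":0,"fingers":42},{"x":0,"y":0,"z":-0.001,"twist":0,"fingers":45},{"x":0,"y":0,"z":-0.001,"twist":0,"fingers":48},{"x":0,"y":0,"z":-0.001,"twist":0,"fingers":52},{"x":0,"y":0,"z":-0.001,"twist":0,"fingers":55},{"x":0,"y":0,"z":-0.001,"twist":0,"fingers":58},{"x":0,"y":0,"z":-0.001,"twist":0,"fingers":58},{"x":0,"y":0,"z":-0.001,"twist":0,"fingers":58}]}}

```text
t: 13.73
position: [0.6344, 0.1493, 0.0315]
orientation: [180.0, 0.0, -2.1]
ft_force: [0.3, 0.9, -0.5]
gripper_width: 0.0498
finger_force: 0.0
```

Emit:
{"method": "drive_tool", "body": {"increments": [{"x":0,"y":0,"z":-0.005,"twist":0,"fingers":58},{"x":0,"y":0,"z":-0.015,"twist":0,"fingers":58},{"x":0,"y":0,"z":-0.03,"twist":0,"fingers":58},{"x":0,"y":0,"z":-0.05,"twist":0,"fingers":58},{"x":0,"y":0,"z":-0.075,"twist":0,"fingers":58},{"x":0,"y":0,"z":-0.1,"twist":0,"fingers":58},{"x":0,"y":0,"z":-0.13,"twist":0,"fingers":58},{"x":0,"y":0,"z":-0.16,"twist":0,"fingers":58},{"x":0,"y":0,"z":-0.18,"twist":0,"fingers":58},{"x":0,"y":0,"z":-0.18,"twist":0,"fingers":58}]}}

```text
t: 14.57
position: [0.6379, 0.1497, 0.2205]
orientation: [-179.9, -0.7, -2.1]
ft_force: [1.0, 0.2, 0.8]
gripper_width: 0.0506
finger_force: 0.0
```

```bash
python3 - <<'E'
from h import *
from rig import manip
s=manip.get_state();print(s["t"],s["position"],s["gripper_width"],s["ft_force"])
c=manip.capture("scene");_,w=wrist(manip)
cv2.imwrite("pics/f.png",np.vstack([cv2.resize(c["image"][110:310,310:590],(560,400)),w["image"][120:320,40:600]]))
E
```

```text
14.5667 [0.63791258 0.1497235  0.22054783] 0.05064393909432569 [1.02309814 0.16869617 0.8496853 ]
```

View pics/f.png

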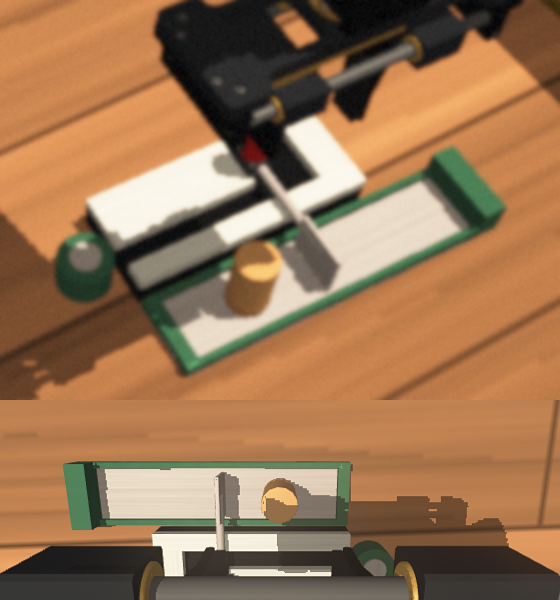

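The cork stands upright in the tray at (255,280) of the upper crop. The pusher plate is still parked beyond it at (320,255), and the gripper is clear of everything.

```bash
python3 -c "
from rig import manip
print(manip.sign_off())"
```

```text
the job is handed in; nothing more can be done
None
```

The pusher is parked in the holding notch, the new cork stands upright in the cleared space of the tray, and the job was handed in at about 15 s of the 64 s allowed.

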